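# Wind the clockwork display turntable

### The arm

A 6-joint arm with a two-finger parallel gripper is mounted at the origin on a cart in front of the work surface, level with it; the furniture and walls round the work are solid. World frame = base frame: x ahead of the robot, y to its left, z up, the work surface at z = 0. Lengths are in m, angles in rad, forces in N, time in s.
With the tool pointing down it reaches from about 0.375 to 0.9 m from the base axis. Payload 3.1 kg.
Tool frame: the origin (TCP) lies on the centre line of the jaws, within the pads' length; the fingertips stand robot.tip_reach ahead of it and the grasp point (between the pads) lies 8 mm behind it (robot.tip_reach is the distance from the TCP to the fingertips, in m); z points along the fingers, y is the line along which they close (so a half turn about z gives the same grasp; the last joint's range is limited). The gripper opens to 87 mm and grips with 3 to 60 N. Pads are 19 mm wide; open, the fingers measure 117 mm over their backs; the gripper's body (75 mm by 190 mm) begins 51 mm behind the grasp point.
Start: joints at [1.135, 0.527, 1.433, -0, 1.181, -0.178], TCP at [0.159, 0.604, 0.234] pointing down, gripper open.
Joint ranges: [-3.08, 3.08], [-0.75, 2.2], [0.22, 2.44], [-1.43, 4.57], [0, 2.65], [-2.85, 2.85]. Speed limits (rad/s): [2.79, 2.79, 3.14, 3.14, 3.14, 3.14].

### API

Orientations are given as a unit quaternion [x, y, z, w].
In Python, from rig import robot gives the robot as it stands.
- The arm moves only by the tool jog_arm, never from a script. Its argument "motion" is one flat list of numbers, 7 for each row, row after row: the shift along the tool's x, y, z scaled (see below), then the turn, a rotation vector about the tool's x, y, z scaled (see below), then the gripper's target within -1 to 1 (shut at 1, half-way at 0, fully open at -1). In form: [x, y, z, rx, ry, rz, hand, x, y, z, rx, ry, rz, hand, ...]. A call has 1 to 12 rows; each row shifts and turns the commanded pose from where the row before left it, along the tool's axes as they then stand; what a row does not reach is not made up. The controller multiplies each number of a shift by 4 cm and each number of a turn by 4 degrees. A row lasts 1/8 s, in which the tool goes at most 62.5 mm and 10.7 degrees, less where a joint would pass 70% of its speed; a pose out of reach is approached as far as the arm can. A call with a number of a shift or a turn outside -1 to 1 is refused whole. A call with a gripper value outside its range is refused whole. The fingers move at their own pace and stop on an object; "grip_force" is the grip in N (left out, the last holds). Time passes only in rows, so rows that do not move let the fingers close. It gives the time, the measured TCP pose, the force, the opening and the grip force at its end, in the units of the state.
- robot.get_obs(): the state, without advancing time (a new reading comes with each control period).
- robot.camera(name): name is "scene" or "top" or "wrist"; returns the picture (400x640x3 uint8, blue, green, red); there is no depth.
- robot.calibration(name): a dict with "fx", "fy", "cx", "cy" (pixels), "R" (3x3) and "t" (3): a world point X has camera coordinates R X + t; the wrist camera has in their place "T_tool_cam" (4x4, takes a point from camera to tool coordinates, whose origin is the TCP and whose axes are the flange's). Camera axes: x right, y down, z forward; pixel columns grow to the right and rows downward; lengths in m; the calibration is good to about 2 mm. A picture is of the moment at which its call begins: read the wrist's pose just before it. calibration takes no time and is no camera call.
- robot.hand_in(): hands the job in; it is judged then, once.
The state is a dict: "time": time; "q": joint angles; "joint_velocities": joint speeds; "joint_torque": joint torques, N m; "position": TCP position; "tool_rot": TCP orientation; "ft_force": force on the tool from outside, world axes, zero at the start; "moment": the same for the moment, N m; "grip_width": finger opening in m; "grip_force": force on a finger pad.
Only numpy, scipy, OpenCV 4.12 (cv2) and the standard library are available. Lean on these libraries where they do the work, as an engineer would, in place of code of your own. Each camera call takes 0.05 s, during which the arm holds its last target. There are 200 camera calls.

### The job

Wind the display turntable: turn its crank clockwise (seen from above) through the slack until you feel the clockwork catch, and from there wind it exactly two full turns, never more, gently, without forcing its shaft sideways in its soft rubber mount. Then slide the lock bolt all the way toward the crank and let go of everything. Leave the cups and the price card where they are.

Things in the scene. Friction and masses are not known exactly. Their poses are not given: they have to be found in the camera images.
- stand: Low wooden housing with an aluminium top plate, 170 x 360 x 50 mm (x, y, z), fixed to the plinth; origin under its centre, z up. In its frame: the crank axis stands upright at (0, -85) mm; the turntable with a blue jewel box on it (both fixed, top at 134 mm above the plinth) is centred at (30, 110) mm; the lock bolt runs along y at x = -70 mm.
- crank: Steel winding crank on an upright axis; origin on the axis, 50 mm above the plinth, z up; x points along the arm to the knob. Arm 16 mm wide, its top at 89.5 mm. Clockwise from above it first runs idle (under 1 N at the knob) for an unmarked 65 to 185 degrees from where it is found; then the clockwork catches and it takes a steady 7 N. It stays where left; turned back it runs idle to a stop.
- knob_mid (a point): Middle of the gripping height of the crank's black knob: 23 mm in diameter, 46 mm tall, upright, 60 mm from the crank axis, from 93 to 139 mm above the plinth; this point is 118 mm above the plinth. The knob spins freely on its pin, so a hand that grips it can keep its own direction while going round.
- winding_nut (a joint): Rise (m) of the nut at the foot of the crank's shaft, as found 0: 0.0002 m for each turn of the crank after the catch, nothing before; so 0.0004 after two turns. Far too little to see or measure: it cannot be used to count.
- lock_bolt (a joint): Slide of the lock bolt (m): near 0 as found (up to 0.006), 0.04 when fully home, where it meets its stop; grows toward the crank (the housing's -y). It takes about 2 N and stays where it is left.
- lock_tab (a point): Middle of the upright steel tab of the lock bolt, 12 mm (x) x 14 mm (y), 40 mm tall, its top 91 mm above the plinth; this point is 81 mm above the plinth.
- cup_a: Small terracotta cup, 80 mm wide, 77 mm tall, behind the housing; origin under its centre. Leave alone.
- cup_b: Small terracotta cup, 79 mm wide, 76 mm tall, behind the housing, nearer the turntable end; origin under its centre. Leave alone.
- cup_c: Small terracotta cup, 79 mm wide, 76 mm tall, beside the crank end of the housing; origin under its centre. Leave alone.
- price_card: Folded price card, 35 x 62 x 39 mm, standing in front of the housing; origin under its centre. Leave alone.
- crank_hub (a point): Centre of the crank's hub, on its axis, 90 mm above the plinth. The shaft stands in a rubber mount: any sideways force on the crank shifts this point 1 mm per 6 N, and it springs back; 4 mm would harm it.

How it is judged:
On the way, in this order (a step that is already met when the one before it is completed fails the run):
1. the clockwork is wound two turns past the catch (a tenth of a turn either way), the lock bolt still open (value of joint winding_nut between 0.00038 and 0.00042 m and value of joint lock_bolt below 0.015 m), for 0.2 s.
2. the lock bolt is fully home (value of joint lock_bolt above 0.036 m), for 0.2 s.
At the end, for the whole second after the job is handed in: The clockwork stands wound two turns past its catch, within a tenth of a turn, and the lock bolt is home (within 4 mm of its stop) (value of joint winding_nut between 0.00038 and 0.00042 m and value of joint lock_bolt above 0.036 m); the robot touches nothing.
It fails at once if the clockwork is overwound: more than 2.1 turns past the catch, even if turned back (value of joint winding_nut above 0.00042 m).
It fails at once if a cup or the price card is shoved by more than 20 mm (distance of any of cup_a, cup_b, cup_c, price_card from where it was at the start of the episode above 0.02 m).
It fails at once if the crank is forced: its shaft is shoved more than 4 mm aside in its rubber mount (about 24 N) (distance of crank_hub from where it was at the start of the episode above 0.004 m).
It also fails if it takes over 67 s, if anything falls off the work surface, if the arm or the gripper's body presses on something with over 40 N, if the wrist force passes 120 N, or if a joint passes its speed limit or range.

## Working session

There is one attempt and no reset: what is moved stays moved. The work goes in short steps, Python scripts to look and compute and a tool call to move; the robot and the scene stay as the last step left them, time stands still between calls to the robot, and variables do not carry over. Pictures are saved under pics/ and viewed, at most 10 in all, crops included, and the job is handed in when it is done.

Besides the shell and the picture viewer there is one more tool, called after "Call:" in YAML: its name, and indented under it one key for each argument. jog_arm: Moves the arm, as the interface text tells. Shifts and turns lie within -1 to 1; 1 stands for 4 cm of shift or 4 degrees of turn. Its arguments: {"type":"object","properties":{"motion":{"type":"array","items":{"type":"number"}},"grip_force":{"type":"number"}},"required":["motion"]}

```bash
ls; mkdir -p pics
python3 - <<'E'
from rig import robot
import cv2,numpy as np
o=robot.get_obs(); print({k:np.round(v,4) for k,v in o.items()}, robot.tip_reach)
for n in("scene","top"):
    cv2.imwrite(f"pics/{n}0.png",robot.camera(n)); print(n,robot.calibration(n))
print(robot.calibration("wrist"))
E
```

```text
pics
{'time': np.float64(0.0), 'q': array([ 1.1345,  0.5285,  1.4339, -0.    ,  1.1814, -0.1785]), 'joint_velocities': array([-0.0002, -0.0007,  0.0003, -0.0006,  0.0004, -0.0005]), 'joint_torque': array([ 0.00000e+00, -4.40038e+01, -1.76594e+01,  6.33000e-02,
        5.82000e-02, -2.00000e-04]), 'position': array([0.159 , 0.6037, 0.2326]), 'tool_rot': array([ 1.286e-01,  9.917e-01, -1.000e-03, -3.000e-04]), 'ft_force': array([-0.9959, -1.087 ,  0.1934]), 'moment': array([ 0.0152, -0.0181,  0.008 ]), 'grip_force': np.float64(0.0), 'grip_width': np.float64(0.0871)} 0.011
scene {'fx': 386.8097680765252, 'fy': 386.8097680765252, 'cx': 315.0842985242368, 'cy': 203.8699532185258, 'R': array([[-0.62118599, -0.78350973, -0.01550729],
       [-0.55007157,  0.45003384, -0.70348476],
       [ 0.55816596, -0.42846476, -0.71054114]]), 't': array([0.37077555, 0.38853861, 0.60722061])}
top {'fx': 516.8136984316924, 'fy': 516.8136984316924, 'cx': 316.86312022643847, 'cy': 200.5714645059831, 'R': array([[ 2.16872287e-02, -9.99762191e-01,  2.28585485e-03],
       [-9.96061012e-01, -2.18034529e-02, -8.59480607e-02],
       [ 8.59774610e-02, -4.12875643e-04, -9.96296997e-01]]), 't': array([0.02133945, 0.57221249, 1.43773179])}
{'fx': 288.5051816421183, 'fy': 288.5051816421183, 'cx': 326.89654848324307, 'cy': 198.7586232873078, 'T_tool_cam': array([[ 2.49144000e-04, -9.60378169e-01, -2.78700038e-01,
         7.75178415e-02],
       [ 9.99999877e-01,  3.58853124e-04, -3.42629076e-04,
         7.87986759e-04],
       [ 4.29065864e-04, -2.78699918e-01,  9.60378140e-01,
        -1.51815681e-01],
       [ 0.00000000e+00,  0.00000000e+00,  0.00000000e+00,
         1.00000000e+00]])}
```

View pics/top0.png

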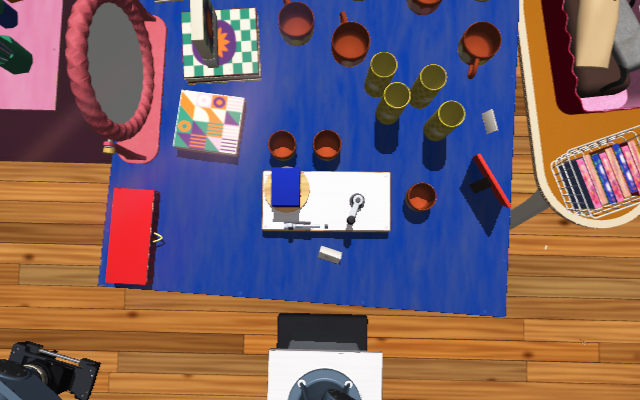

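View pics/scene0.png

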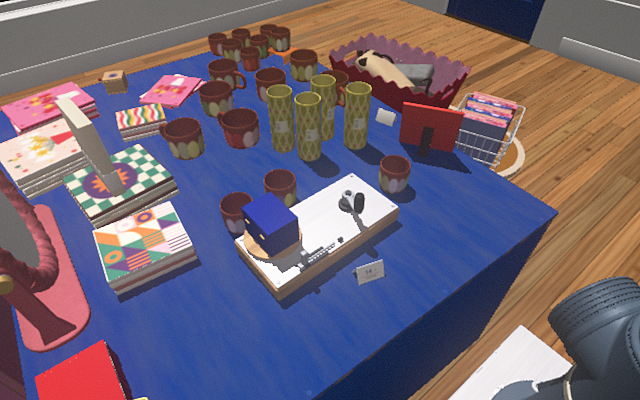

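```bash
cat > h.py <<'E'
import cv2,numpy as np
from rig import robot
def unproj(n,uv,z,obs=None):
    c=robot.calibration(n)
    d=np.array([(uv[0]-c["cx"])/c["fx"],(uv[1]-c["cy"])/c["fy"],1.])
    if n=="wrist":
        from scipy.spatial.transform import Rotation as Ro
        R=Ro.from_quat(obs["tool_rot"]).as_matrix(); T=c["T_tool_cam"]
        p=R@T[:3,3]+np.array(obs["position"]); d=R@T[:3,:3]@d
    else:
        p=-c["R"].T@c["t"]; d=c["R"].T@d
    return p+d*(z-p[2])/d[2]
E
python3 - <<'E'
from h import *
im=cv2.imread("pics/top0.png")
cv2.imwrite("pics/crop0.png",cv2.resize(im[130:270,250:450],None,fx=4,fy=4,interpolation=cv2.INTER_CUBIC))
m=(im.min(2)>170).astype(np.uint8); m[:160]=0;m[242:]=0;m[:,:255]=0;m[:,400:]=0
m=cv2.morphologyEx(m,cv2.MORPH_OPEN,np.ones((3,3)))
pts=cv2.findNonZero(m); r=cv2.minAreaRect(pts); b=cv2.boxPoints(r); print(r)
for p in b: print(p,unproj("top",p,.05).round(4))
E
```

```text
((325.75201416015625, 200.2957000732422), (127.04219818115234, 57.516571044921875), 0.5509040355682373)
[261.95734 228.44191] [0.4887 0.184  0.05  ]
[262.51038 170.928  ] [0.6492 0.1874 0.05  ]
[389.5467  172.14949] [ 0.6536 -0.1675  0.05  ]
[388.99365 229.6634 ] [ 0.493  -0.1675  0.05  ]
```

View pics/crop0.png

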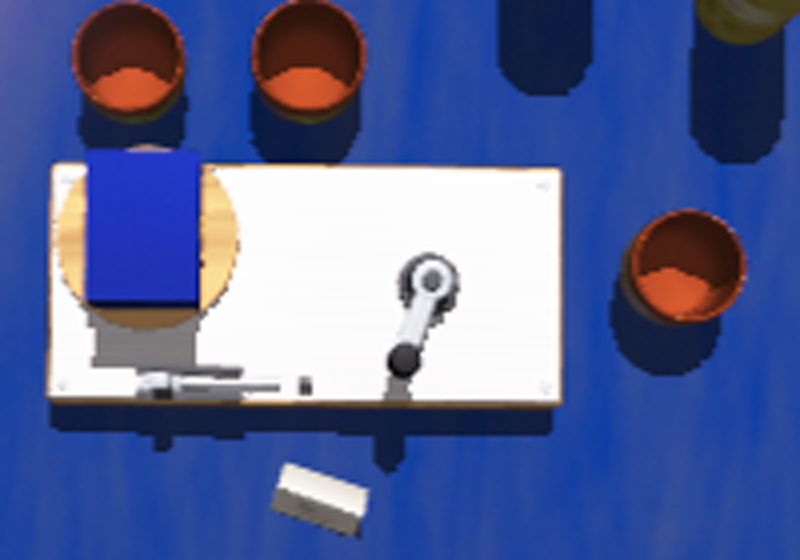

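Run:
```python
from h import *
f=lambda x,y:(250+x/4+-.375,130+y/4-.375)
for n,p,z in [("TL",(49,163),.05),("TR",(562,169),.05),("BR",(561,404),.05),("BL",(47,398),.05),("hub",(432,279),.093),("knob",(404,359),.139),("tab",(155,382),.08),("block",(306,385),.06),("card",(320,495),.03),("cupc",(690,265),.076)]:
    print(n,unproj("top",f(*p),z).round(4))
```

```text
TL [0.6507 0.1892 0.05  ]
TR [ 0.6544 -0.1691  0.05  ]
BR [ 0.4904 -0.17    0.05  ]
BL [0.4868 0.1856 0.05  ]
hub [ 0.5714 -0.076   0.093 ]
knob [ 0.5146 -0.055   0.139 ]
tab [0.4984 0.1096 0.08  ]
block [0.4993 0.0068 0.06  ]
card [ 0.4238 -0.0051  0.03  ]
cupc [ 0.5864 -0.2535  0.076 ]
```

```bash
cat >> h.py <<'E'
from scipy.spatial.transform import Rotation as Ro
DOWN=Ro.from_matrix(np.array([[-1,0,0],[0,1,0],[0,0,-1.]]))
def plan(p0,R0,ways,hand=-1,dec=3,Rend=None):
    """ways: list of positions, one per row; Rend: orientation reached evenly"""
    n=len(ways); rows=[]; R=R0; p=np.array(p0,float)
    Rend=Rend or R0; tot=(R0.inv()*Rend).as_rotvec()/n
    for w in ways:
        d=R.inv().apply(np.array(w)-p)/.04; r=np.degrees(tot)/4
        row=np.r_[d,r].round(dec); rows.append(list(row+0.)+[hand])
        p=p+R.apply(row[:3]*.04); R=R*Ro.from_rotvec(np.radians(4*row[3:]))
    return rows
def show(rows,k=12):
    for i in range(0,len(rows),k): print("["+",".join("%g"%v for r in rows[i:i+k] for v in r)+"]")
E
python3 - <<'E'
from h import *
o=robot.get_obs(); p=np.array(o["position"]); R=Ro.from_quat(o["tool_rot"])
g=np.array([.515,-.055,.225])
show(plan(p,R,[p+(g-p)*i/20 for i in range(1,21)],dec=2,Rend=DOWN),10)
E
```

```text
[-0.64,-0.68,0.01,0,0,-0.18,-1,-0.63,-0.69,0.01,0,0,-0.18,-1,-0.62,-0.7,0.01,0,0,-0.18,-1,-0.62,-0.71,0.01,0,0,-0.18,-1,-0.6,-0.71,0.01,0,0,-0.18,-1,-0.6,-0.72,0.01,0,0,-0.18,-1,-0.59,-0.73,0.01,0,0,-0.18,-1,-0.57,-0.74,0.02,0,0,-0.18,-1,-0.57,-0.74,0.01,0,0,-0.18,-1,-0.56,-0.75,0.01,0,0,-0.18,-1]
[-0.55,-0.76,0.01,0,0,-0.18,-1,-0.54,-0.77,0.01,0,0,-0.18,-1,-0.53,-0.77,0.01,0,0,-0.18,-1,-0.52,-0.78,0.01,0,0,-0.18,-1,-0.51,-0.78,0.01,0,0,-0.18,-1,-0.5,-0.79,0.01,0,0,-0.18,-1,-0.49,-0.8,0.01,0,0,-0.18,-1,-0.49,-0.8,0.01,0,0,-0.18,-1,-0.47,-0.81,0.01,0,0,-0.18,-1,-0.46,-0.81,0.01,0,0,-0.18,-1]
```

Call:
jog_arm:
  motion: [-0.64,-0.68,0.01,0,0,-0.18,-1,-0.63,-0.69,0.01,0,0,-0.18,-1,-0.62,-0.7,0.01,0,0,-0.18,-1,-0.62,-0.71,0.01,0,0,-0.18,-1,-0.6,-0.71,0.01,0,0,-0.18,-1,-0.6,-0.72,0.01,0,0,-0.18,-1,-0.59,-0.73,0.01,0,0,-0.18,-1,-0.57,-0.74,0.02,0,0,-0.18,-1,-0.57,-0.74,0.01,0,0,-0.18,-1,-0.56,-0.75,0.01,0,0,-0.18,-1]

```text
time: 1.35
position: [0.3375, 0.274, 0.229]
tool_rot: [0.066, 0.998, -0.0, -0.0]
ft_force: [0.6, -0.1, -0.6]
grip_width: 0.087
grip_force: 0.0
```

Call:
jog_arm:
  motion: [-0.55,-0.76,0.01,0,0,-0.18,-1,-0.54,-0.77,0.01,0,0,-0.18,-1,-0.53,-0.77,0.01,0,0,-0.18,-1,-0.52,-0.78,0.01,0,0,-0.18,-1,-0.51,-0.78,0.01,0,0,-0.18,-1,-0.5,-0.79,0.01,0,0,-0.18,-1,-0.49,-0.8,0.01,0,0,-0.18,-1,-0.49,-0.8,0.01,0,0,-0.18,-1,-0.47,-0.81,0.01,0,0,-0.18,-1,-0.46,-0.81,0.01,0,0,-0.18,-1,0,0,0,0,0,0,-1,0,0,0,0,0,0,-1]

```text
time: 2.85
position: [0.5144, -0.0537, 0.2246]
tool_rot: [0.003, 1.0, 0.001, -0.001]
ft_force: [0.2, 0.2, -0.6]
grip_width: 0.0867
grip_force: 0.0
```

Run:
```python
from h import *
import json
o=robot.get_obs(); im=robot.camera("wrist"); cv2.imwrite("pics/w1.png",im)
json.dump({k:np.array(o[k]).tolist() for k in o},open("w1.json","w"))
print(o["position"],o["tool_rot"],o["ft_force"],o["time"])
```

```text
[ 0.51441314 -0.05369254  0.22463353] [ 3.46164555e-03  9.99993357e-01  5.27068306e-04 -1.01278178e-03] [ 0.20200585  0.22731889 -0.56295432] 2.85
```

View pics/w1.png

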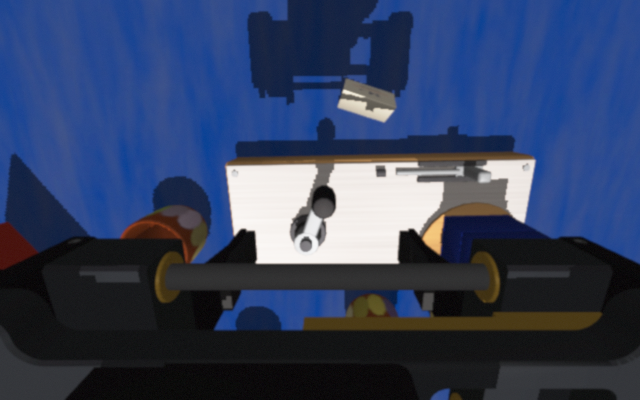

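Run:
```python
from h import *
import json
o=json.load(open("w1.json"))
for n,p,z in [("knobtop",(324,204),.139),("hub",(306,242),.093),("tabtop",(487,175),.091),("block",(380,171),.055),("TLplate",(229,163),.05),("TR",(535,157),.05)]:
    print(n,unproj("wrist",p,z,o).round(4))
im=cv2.imread("pics/w1.png")
cv2.imwrite("pics/w1c.png",np.hstack([cv2.resize(im[150:260,280:370],None,fx=5,fy=5),cv2.resize(im[140:195,370:440+60],None,fx=2.6,fy=10)[:550]]))
cv2.imwrite("pics/w1c.png",np.vstack([cv2.resize(im[165:260,270:400],None,fx=4,fy=4),cv2.resize(im[145:190,370:500],None,fx=4,fy=4)]))
```

```text
knobtop [ 0.5105 -0.0551  0.139 ]
hub [ 0.567  -0.0753  0.093 ]
tabtop [0.4959 0.1087 0.091 ]
block [0.4978 0.0075 0.055 ]
TLplate [ 0.4884 -0.1637  0.05  ]
TR [0.4839 0.1831 0.05  ]
```

View pics/w1c.png

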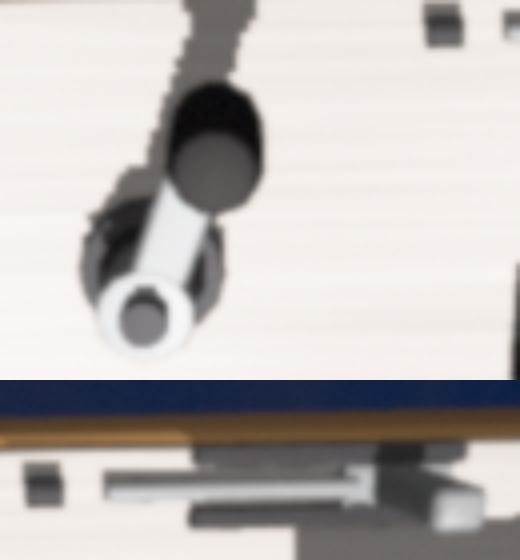

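Run:
```python
from h import *
import json
o=json.load(open("w1.json"))
for n,p,z in [("knobtop",(323.5,207.5),.139),("hub",(306,243.5),.093),("tabtop",(484.5,176.8),.091)]:
    print(n,unproj("wrist",p,z,o).round(4))
```

```text
knobtop [ 0.5137 -0.0556  0.139 ]
hub [ 0.5688 -0.0754  0.093 ]
tabtop [0.4977 0.1064 0.091 ]
```

Call:
jog_arm:
  motion: [0,-0.02,0.72,0,0,0,-1,0,-0.02,0.72,0,0,0,-1,0,0,0.72,0,0,0,-1,0,0,0.7,0,0,0,-1,0,0,0,0,0,0,0,0,0,0,0,0,0,0.4,0,0,0,0,0,0,1,0,0,0,0,0,0,1,0,0,0,0,0,0,1,0,0,0,0,0,0,1]
  grip_force: 20

```text
time: 4.15
position: [0.5155, -0.0559, 0.111]
tool_rot: [0.003, 1.0, -0.0, 0.0]
ft_force: [-0.0, 0.4, 1.0]
grip_width: 0.0351
grip_force: 0.0
```

Call:
jog_arm:
  motion: [0,0,0,0,0,0,1,0,0,0,0,0,0,1,0,0,0,0,0,0,1,0,0,0,0,0,0,1]

```text
time: 4.65
position: [0.5154, -0.0559, 0.1107]
tool_rot: [0.003, 1.0, -0.0, 0.0]
ft_force: [0.2, 0.2, 0.3]
grip_width: 0.0221
grip_force: 20.0
```

```bash
cat > circ.py <<'E'
from h import *
import sys
def rows(a0,step,n,dx=0,dy=0,rad=60.):
    """crank angle from a0 deg clockwise; dx,dy world mm correction spread over rows; tool x=-X, y=+Y"""
    a=np.radians(a0-step*np.arange(n+1)); P=rad*np.c_[np.cos(a),np.sin(a)]
    D=np.diff(P,axis=0)+np.array([dx,dy])/n
    return [[round(-d[0]/40,3)+0.,round(d[1]/40,3)+0.,0,0,0,0,1] for d in D]
if __name__=="__main__":
    v=[float(x) for x in sys.argv[1:]]; v[2]=int(v[2]); show(rows(*v),12)
E
python3 - <<'E'
from h import *
o=robot.get_obs();print(o["position"],o["tool_rot"],o["ft_force"],o["grip_width"],o["grip_force"])
E
python3 circ.py 160 6 18
```

```text
[ 0.51540431 -0.05588308  0.11074311] [ 3.21340411e-03  9.99994836e-01 -3.48751778e-05  5.10264391e-06] [0.21337811 0.22931222 0.2518041 ] 0.022142154263117893 19.999999387655407
[-0.061,0.145,0,0,0,0,1,-0.076,0.137,0,0,0,0,1,-0.09,0.129,0,0,0,0,1,-0.103,0.118,0,0,0,0,1,-0.115,0.107,0,0,0,0,1,-0.125,0.094,0,0,0,0,1,-0.135,0.081,0,0,0,0,1,-0.142,0.066,0,0,0,0,1,-0.148,0.051,0,0,0,0,1,-0.153,0.035,0,0,0,0,1,-0.156,0.019,0,0,0,0,1,-0.157,0.003,0,0,0,0,1]
[-0.156,-0.014,0,0,0,0,1,-0.154,-0.03,0,0,0,0,1,-0.15,-0.046,0,0,0,0,1,-0.145,-0.061,0,0,0,0,1,-0.137,-0.076,0,0,0,0,1,-0.129,-0.09,0,0,0,0,1]
```

```bash
sed -i 's/^    D=np.diff.*/    P=P+np.outer(np.arange(n+1)\/n,[dx,dy]); Q=np.round((P-P[0])\/40,2)*40; D=np.diff(Q,axis=0)/; s/,3)+0/,2)+0/g' circ.py; python3 circ.py 160 6 12; python3 circ.py 88 5 12
```

```text
[-0.06,0.14,0,0,0,0,1,-0.08,0.14,0,0,0,0,1,-0.09,0.13,0,0,0,0,1,-0.1,0.12,0,0,0,0,1,-0.12,0.11,0,0,0,0,1,-0.12,0.09,0,0,0,0,1,-0.14,0.08,0,0,0,0,1,-0.14,0.07,0,0,0,0,1,-0.15,0.05,0,0,0,0,1,-0.15,0.03,0,0,0,0,1,-0.15,0.02,0,0,0,0,1,-0.16,0.01,0,0,0,0,1]
[-0.13,-0.01,0,0,0,0,1,-0.13,-0.02,0,0,0,0,1,-0.13,-0.03,0,0,0,0,1,-0.12,-0.05,0,0,0,0,1,-0.12,-0.05,0,0,0,0,1,-0.11,-0.07,0,0,0,0,1,-0.11,-0.07,0,0,0,0,1,-0.1,-0.08,0,0,0,0,1,-0.09,-0.1,0,0,0,0,1,-0.09,-0.1,0,0,0,0,1,-0.08,-0.1,0,0,0,0,1,-0.06,-0.11,0,0,0,0,1]
```

Call:
jog_arm:
  motion: [-0.06,0.14,0,0,0,0,1,-0.08,0.14,0,0,0,0,1,-0.09,0.13,0,0,0,0,1,-0.1,0.12,0,0,0,0,1,-0.12,0.11,0,0,0,0,1,-0.12,0.09,0,0,0,0,1,-0.14,0.08,0,0,0,0,1,-0.14,0.07,0,0,0,0,1,-0.15,0.05,0,0,0,0,1,-0.15,0.03,0,0,0,0,1]

```text
time: 5.9
position: [0.5619, -0.0175, 0.1108]
tool_rot: [0.003, 1.0, 0.0, -0.0]
ft_force: [0.1, 0.3, 1.0]
grip_width: 0.0225
grip_force: 20.0
```

```bash
python3 - <<'E'
from h import *
o=robot.get_obs();print(o["position"],o["ft_force"],o["moment"],o["grip_width"],o["joint_torque"])
E
python3 circ.py 100 6 12; python3 circ.py 28 6 12
```

```text
[ 0.56194752 -0.01753711  0.11076048] [0.05938961 0.31234903 1.04714418] [0.00806038 0.14098966 0.00360957] 0.022523329995458988 [-2.06939634e-01 -4.16679668e+01 -1.15432084e+01 -4.10519843e-02
 -9.02933604e-02 -2.27934978e-02]
[-0.16,0.02,0,0,0,0,1,-0.15,0,0,0,0,0,1,-0.16,-0.01,0,0,0,0,1,-0.15,-0.03,0,0,0,0,1,-0.15,-0.05,0,0,0,0,1,-0.15,-0.06,0,0,0,0,1,-0.14,-0.08,0,0,0,0,1,-0.12,-0.09,0,0,0,0,1,-0.12,-0.1,0,0,0,0,1,-0.11,-0.11,0,0,0,0,1,-0.09,-0.13,0,0,0,0,1,-0.08,-0.13,0,0,0,0,1]
[-0.07,-0.14,0,0,0,0,1,-0.05,-0.15,0,0,0,0,1,-0.03,-0.15,0,0,0,0,1,-0.02,-0.16,0,0,0,0,1,0,-0.16,0,0,0,0,1,0.01,-0.15,0,0,0,0,1,0.03,-0.16,0,0,0,0,1,0.04,-0.15,0,0,0,0,1,0.07,-0.14,0,0,0,0,1,0.07,-0.14,0,0,0,0,1,0.09,-0.13,0,0,0,0,1,0.11,-0.12,0,0,0,0,1]
```

Call:
jog_arm:
  motion: [-0.16,0.02,0,0,0,0,1,-0.15,0,0,0,0,0,1]

```text
time: 6.15
position: [0.5745, -0.0169, 0.1108]
tool_rot: [0.003, 1.0, 0.0, 0.0]
ft_force: [-0.4, 1.3, 0.8]
grip_width: 0.0223
grip_force: 20.0
```

Call:
jog_arm:
  motion: [-0.16,-0.01,0,0,0,0,1,-0.15,-0.03,0,0,0,0,1]

```text
time: 6.4
position: [0.5843, -0.018, 0.1104]
tool_rot: [0.003, 1.0, 0.001, -0.003]
ft_force: [-6.0, 3.1, 4.5]
grip_width: 0.0224
grip_force: 20.0
```

Call:
jog_arm:
  motion: [-0.15,-0.05,0,0,0,0,1,-0.15,-0.06,0,0,0,0,1]

```text
time: 6.65
position: [0.5949, -0.0214, 0.1103]
tool_rot: [0.003, 1.0, 0.002, -0.004]
ft_force: [-5.8, 4.1, 5.3]
grip_width: 0.0226
grip_force: 20.0
```

Call:
jog_arm:
  motion: [-0.14,-0.08,0,0,0,0,1,-0.12,-0.09,0,0,0,0,1]

```text
time: 6.9
position: [0.606, -0.0277, 0.1104]
tool_rot: [0.004, 1.0, 0.002, -0.003]
ft_force: [-4.9, 6.5, 4.1]
grip_width: 0.0221
grip_force: 20.0
```

Call:
jog_arm:
  motion: [-0.12,-0.1,0,0,0,0,1,-0.11,-0.11,0,0,0,0,1]

```text
time: 7.15
position: [0.6158, -0.036, 0.1104]
tool_rot: [0.004, 1.0, 0.002, -0.003]
ft_force: [-3.1, 6.4, 4.4]
grip_width: 0.0223
grip_force: 20.0
```

Call:
jog_arm:
  motion: [-0.09,-0.13,0,0,0,0,1,-0.08,-0.13,0,0,0,0,1]

```text
time: 7.4
position: [0.6234, -0.0462, 0.1105]
tool_rot: [0.004, 1.0, 0.003, -0.002]
ft_force: [-2.0, 6.7, 3.4]
grip_width: 0.0224
grip_force: 20.0
```

```bash
python3 circ.py 28 8 83
```

```text
[-0.09,-0.19,0,0,0,0,1,-0.05,-0.2,0,0,0,0,1,-0.03,-0.21,0,0,0,0,1,0,-0.21,0,0,0,0,1,0.03,-0.21,0,0,0,0,1,0.05,-0.2,0,0,0,0,1,0.09,-0.19,0,0,0,0,1,0.11,-0.18,0,0,0,0,1,0.14,-0.16,0,0,0,0,1,0.15,-0.14,0,0,0,0,1,0.17,-0.11,0,0,0,0,1,0.19,-0.09,0,0,0,0,1]
[0.2,-0.07,0,0,0,0,1,0.21,-0.04,0,0,0,0,1,0.21,0,0,0,0,0,1,0.2,0.02,0,0,0,0,1,0.21,0.05,0,0,0,0,1,0.19,0.08,0,0,0,0,1,0.18,0.1,0,0,0,0,1,0.17,0.13,0,0,0,0,1,0.14,0.15,0,0,0,0,1,0.13,0.17,0,0,0,0,1,0.09,0.19,0,0,0,0,1,0.08,0.19,0,0,0,0,1]
[0.04,0.21,0,0,0,0,1,0.01,0.21,0,0,0,0,1,-0.01,0.2,0,0,0,0,1,-0.04,0.21,0,0,0,0,1,-0.08,0.2,0,0,0,0,1,-0.09,0.18,0,0,0,0,1,-0.13,0.17,0,0,0,0,1,-0.14,0.15,0,0,0,0,1,-0.17,0.13,0,0,0,0,1,-0.18,0.1,0,0,0,0,1,-0.19,0.08,0,0,0,0,1,-0.21,0.05,0,0,0,0,1]
[-0.2,0.02,0,0,0,0,1,-0.21,0,0,0,0,0,1,-0.21,-0.04,0,0,0,0,1,-0.2,-0.06,0,0,0,0,1,-0.19,-0.1,0,0,0,0,1,-0.17,-0.11,0,0,0,0,1,-0.15,-0.14,0,0,0,0,1,-0.14,-0.16,0,0,0,0,1,-0.11,-0.18,0,0,0,0,1,-0.09,-0.19,0,0,0,0,1,-0.05,-0.2,0,0,0,0,1,-0.03,-0.21,0,0,0,0,1]
[0,-0.21,0,0,0,0,1,0.03,-0.21,0,0,0,0,1,0.05,-0.2,0,0,0,0,1,0.09,-0.19,0,0,0,0,1,0.11,-0.18,0,0,0,0,1,0.14,-0.16,0,0,0,0,1,0.15,-0.14,0,0,0,0,1,0.17,-0.11,0,0,0,0,1,0.19,-0.09,0,0,0,0,1,0.2,-0.07,0,0,0,0,1,0.21,-0.04,0,0,0,0,1,0.21,0,0,0,0,0,1]
[0.2,0.02,0,0,0,0,1,0.21,0.05,0,0,0,0,1,0.19,0.08,0,0,0,0,1,0.18,0.1,0,0,0,0,1,0.17,0.13,0,0,0,0,1,0.14,0.15,0,0,0,0,1,0.13,0.17,0,0,0,0,1,0.09,0.19,0,0,0,0,1,0.08,0.19,0,0,0,0,1,0.04,0.21,0,0,0,0,1,0.01,0.21,0,0,0,0,1,-0.01,0.2,0,0,0,0,1]
[-0.04,0.21,0,0,0,0,1,-0.08,0.2,0,0,0,0,1,-0.09,0.18,0,0,0,0,1,-0.13,0.17,0,0,0,0,1,-0.14,0.15,0,0,0,0,1,-0.17,0.13,0,0,0,0,1,-0.18,0.1,0,0,0,0,1,-0.19,0.08,0,0,0,0,1,-0.21,0.05,0,0,0,0,1,-0.2,0.02,0,0,0,0,1,-0.21,0,0,0,0,0,1]
```

Call:
jog_arm:
  motion: [-0.09,-0.19,0,0,0,0,1,-0.05,-0.2,0,0,0,0,1,-0.03,-0.21,0,0,0,0,1,0,-0.21,0,0,0,0,1,0.03,-0.21,0,0,0,0,1,0.05,-0.2,0,0,0,0,1]

```text
time: 8.15
position: [0.629, -0.0956, 0.1108]
tool_rot: [0.004, 1.0, 0.002, 0.001]
ft_force: [1.3, 6.9, 1.1]
grip_width: 0.0224
grip_force: 20.0
```

Call:
jog_arm:
  motion: [0.09,-0.19,0,0,0,0,1,0.11,-0.18,0,0,0,0,1,0.14,-0.16,0,0,0,0,1,0.15,-0.14,0,0,0,0,1,0.17,-0.11,0,0,0,0,1,0.19,-0.09,0,0,0,0,1]

```text
time: 8.9
position: [0.5969, -0.1316, 0.1112]
tool_rot: [0.004, 1.0, 0.001, 0.004]
ft_force: [5.7, 5.0, -0.4]
grip_width: 0.0224
grip_force: 20.0
```

Call:
jog_arm:
  motion: [0.2,-0.07,0,0,0,0,1,0.21,-0.04,0,0,0,0,1,0.21,0,0,0,0,0,1,0.2,0.02,0,0,0,0,1,0.21,0.05,0,0,0,0,1,0.19,0.08,0,0,0,0,1,0.18,0.1,0,0,0,0,1,0.17,0.13,0,0,0,0,1,0.14,0.15,0,0,0,0,1,0.13,0.17,0,0,0,0,1,0.09,0.19,0,0,0,0,1,0.08,0.19,0,0,0,0,1]

```text
time: 10.4
position: [0.516, -0.0965, 0.1113]
tool_rot: [0.002, 1.0, -0.003, 0.003]
ft_force: [0.6, -6.8, -0.9]
grip_width: 0.0226
grip_force: 20.0
```

Call:
jog_arm:
  motion: [0.04,0.21,0,0,0,0,1,0.01,0.21,0,0,0,0,1,-0.01,0.2,0,0,0,0,1,-0.04,0.21,0,0,0,0,1,-0.08,0.2,0,0,0,0,1,-0.09,0.18,0,0,0,0,1]

```text
time: 11.15
position: [0.52, -0.0465, 0.1108]
tool_rot: [0.002, 1.0, -0.002, -0.001]
ft_force: [-5.1, -6.3, 1.1]
grip_width: 0.0219
grip_force: 20.0
```

Call:
jog_arm:
  motion: [-0.13,0.17,0,0,0,0,1,-0.14,0.15,0,0,0,0,1,-0.17,0.13,0,0,0,0,1,-0.18,0.1,0,0,0,0,1,-0.19,0.08,0,0,0,0,1,-0.21,0.05,0,0,0,0,1]

```text
time: 11.9
position: [0.5583, -0.018, 0.1103]
tool_rot: [0.003, 1.0, -0.0, -0.004]
ft_force: [-7.4, -0.2, 5.0]
grip_width: 0.0223
grip_force: 20.0
```

Call:
jog_arm:
  motion: [-0.2,0.02,0,0,0,0,1,-0.21,0,0,0,0,0,1,-0.21,-0.04,0,0,0,0,1,-0.2,-0.06,0,0,0,0,1,-0.19,-0.1,0,0,0,0,1,-0.17,-0.11,0,0,0,0,1,-0.15,-0.14,0,0,0,0,1,-0.14,-0.16,0,0,0,0,1,-0.11,-0.18,0,0,0,0,1,-0.09,-0.19,0,0,0,0,1,-0.05,-0.2,0,0,0,0,1,-0.03,-0.21,0,0,0,0,1]

```text
time: 13.4
position: [0.6314, -0.0704, 0.1107]
tool_rot: [0.004, 1.0, 0.003, -0.0]
ft_force: [0.5, 6.1, 2.7]
grip_width: 0.0223
grip_force: 20.0
```

Call:
jog_arm:
  motion: [0,-0.21,0,0,0,0,1,0.03,-0.21,0,0,0,0,1,0.05,-0.2,0,0,0,0,1,0.09,-0.19,0,0,0,0,1,0.11,-0.18,0,0,0,0,1,0.14,-0.16,0,0,0,0,1,0.15,-0.14,0,0,0,0,1,0.17,-0.11,0,0,0,0,1,0.19,-0.09,0,0,0,0,1,0.2,-0.07,0,0,0,0,1,0.21,-0.04,0,0,0,0,1,0.21,0,0,0,0,0,1]

```text
time: 14.9
position: [0.5731, -0.1371, 0.1113]
tool_rot: [0.004, 1.0, -0.001, 0.005]
ft_force: [7.0, 2.2, -4.0]
grip_width: 0.0223
grip_force: 20.0
```

Call:
jog_arm:
  motion: [0.2,0.02,0,0,0,0,1,0.21,0.05,0,0,0,0,1,0.19,0.08,0,0,0,0,1,0.18,0.1,0,0,0,0,1,0.17,0.13,0,0,0,0,1,0.14,0.15,0,0,0,0,1,0.13,0.17,0,0,0,0,1,0.09,0.19,0,0,0,0,1,0.08,0.19,0,0,0,0,1,0.04,0.21,0,0,0,0,1,0.01,0.21,0,0,0,0,1,-0.01,0.2,0,0,0,0,1]

```text
time: 16.4
position: [0.5126, -0.0707, 0.111]
tool_rot: [0.002, 1.0, -0.002, 0.0]
ft_force: [-2.3, -7.1, -0.2]
grip_width: 0.0224
grip_force: 20.0
```

Call:
jog_arm:
  motion: [-0.04,0.21,0,0,0,0,1,-0.08,0.2,0,0,0,0,1,-0.09,0.18,0,0,0,0,1,-0.13,0.17,0,0,0,0,1,-0.14,0.15,0,0,0,0,1,-0.17,0.13,0,0,0,0,1,-0.18,0.1,0,0,0,0,1,-0.19,0.08,0,0,0,0,1,-0.21,0.05,0,0,0,0,1,-0.2,0.02,0,0,0,0,1,-0.21,0,0,0,0,0,1,0,0,0,0,0,0,1]

```text
time: 17.9
position: [0.5751, -0.0166, 0.1103]
tool_rot: [0.003, 1.0, 0.001, -0.004]
ft_force: [-5.7, 1.6, 4.1]
grip_width: 0.0226
grip_force: 20.0
```

Call:
jog_arm:
  motion: [-0.13,0,0,0,0,0,1,0,0,0,0,0,0,1,0,0,0,0,0,0,1]

```text
time: 18.27
position: [0.5798, -0.0168, 0.1102]
tool_rot: [0.003, 1.0, 0.0, -0.004]
ft_force: [-7.2, 0.3, 3.9]
grip_width: 0.0227
grip_force: 20.0
```

Call:
jog_arm:
  motion: [0,0,0,0,0,0,-0.2,0,0,0,0,0,0,-0.2,0,0,0,0,0,0,-0.2,0,0,0,0,0,0,-0.2,0,0,0,0,0,0,-0.2,0,0,-0.6,0,0,0,-0.2,0,0,-0.8,0,0,0,-0.2,0,0,-0.8,0,0,0,-0.2]

```text
time: 19.27
position: [0.5831, -0.0171, 0.1995]
tool_rot: [0.003, 1.0, 0.0, -0.0]
ft_force: [0.5, 0.3, -0.6]
grip_width: 0.0519
grip_force: 0.0
```

Run:
```python
from h import *
import json
o=robot.get_obs(); im=robot.camera("wrist"); cv2.imwrite("pics/w2.png",im)
json.dump({k:np.array(o[k]).tolist() for k in o},open("w2.json","w"))
print(o["position"],o["tool_rot"],o["ft_force"],o["time"])
```

```text
[ 0.58305653 -0.017058    0.19945294] [ 3.22432195e-03  9.99994765e-01  4.65692171e-05 -2.68537096e-04] [ 0.52669375  0.26008582 -0.59275034] 19.275
```

View pics/w2.png

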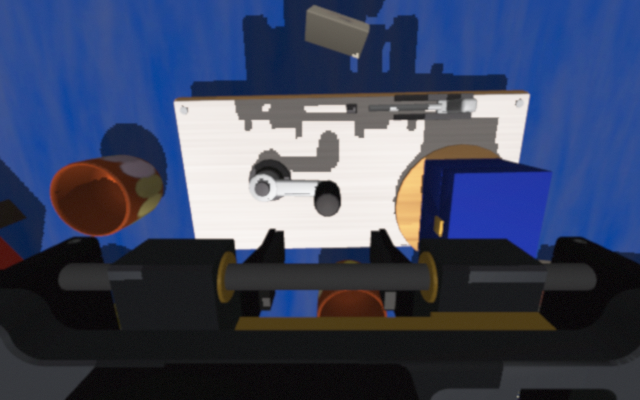

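Run:
```python
from h import *
import json
o=json.load(open("w2.json"))
for n,p,z in [("knobtop",(327,204),.139),("hub",(264,187),.093),("tabtop",(468,104),.091),("boxedge",(422,238),.134)]:
    print(n,unproj("wrist",p,z,o).round(4))
```

```text
knobtop [ 0.5715 -0.0159  0.139 ]
hub [ 0.569 -0.074  0.093]
tabtop [0.4974 0.1054 0.091 ]
boxedge [0.6026 0.0614 0.134 ]
```

Call:
jog_arm:
  motion: [0.43,0.79,0,0,0,0,1,0.43,0.79,0,0,0,0,1,0.43,0.79,0,0,0,0,1,0.43,0.78,0,0,0,0,1,0.42,0.78,0,0,0,0,1,0,0,0.5,0,0,0,1,0,0,0.5,0,0,0,1,0,0,0,0,0,0,1]

```text
time: 20.32
position: [0.4975, 0.1407, 0.1576]
tool_rot: [0.003, 1.0, -0.0, -0.002]
ft_force: [0.1, 0.2, -0.1]
grip_width: 0.0003
grip_force: 0.0
```

Run:
```python
from h import *
o=robot.get_obs(); im=robot.camera("wrist"); print(o["position"],o["grip_width"],o["ft_force"])
cv2.imwrite("pics/w3.png",np.vstack([im,robot.camera("scene")])[:, :]) if 0 else cv2.imwrite("pics/w3.png",im)
```

```text
[0.49747782 0.1407124  0.15761963] 0.00029746884007244645 [ 0.07735841  0.16412377 -0.09459397]
```

View pics/w3.png

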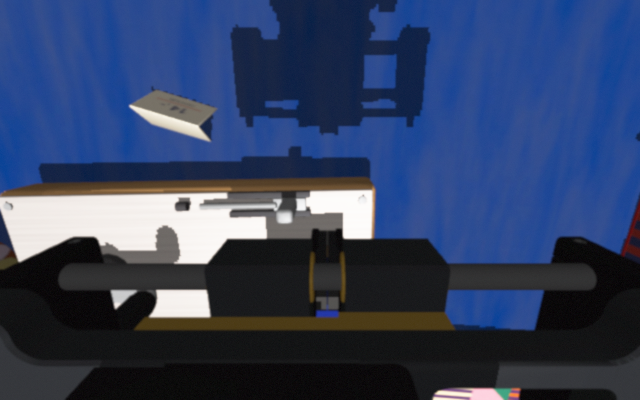

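Call:
jog_arm:
  motion: [0,0,0.6,0,0,0,1,0,0,0.6,0,0,0,1,0,0,0.6,0,0,0,1,0,0,0,0,0,0,1]

```text
time: 20.88
position: [0.4982, 0.1405, 0.0862]
tool_rot: [0.003, 1.0, -0.0, -0.001]
ft_force: [-0.0, -0.2, -0.2]
grip_width: 0.0005
grip_force: 0.0
```

Call:
jog_arm:
  motion: [0,-0.2,0,0,0,0,1,0,-0.2,0,0,0,0,1,0,-0.15,0,0,0,0,1,0,-0.15,0,0,0,0,1]

```text
time: 21.38
position: [0.4993, 0.1124, 0.0875]
tool_rot: [0.004, 1.0, 0.0, 0.001]
ft_force: [0.9, 1.7, 0.5]
grip_width: 0.0
grip_force: 1.1
```

Call:
jog_arm:
  motion: [0,-0.1,0,0,0,0,1,0,-0.1,0,0,0,0,1,0,-0.1,0,0,0,0,1,0,-0.1,0,0,0,0,1]

```text
time: 21.88
position: [0.4985, 0.0965, 0.0867]
tool_rot: [0.003, 1.0, 0.0, 0.0]
ft_force: [1.5, 2.3, 0.2]
grip_width: 0.0004
grip_force: 1.0
```

Call:
jog_arm:
  motion: [0,-0.06,0,0,0,0,1,0,-0.06,0,0,0,0,1]

```text
time: 22.12
position: [0.4984, 0.0917, 0.0867]
tool_rot: [0.003, 1.0, 0.0, 0.0]
ft_force: [1.8, 1.9, 0.8]
grip_width: 0.0005
grip_force: 1.0
```

Call:
jog_arm:
  motion: [0,-0.06,0,0,0,0,1,0,0,0,0,0,0,1]

```text
time: 22.38
position: [0.4978, 0.0892, 0.0866]
tool_rot: [0.003, 1.0, -0.0, -0.001]
ft_force: [-0.2, -0.2, 0.6]
grip_width: 0.0005
grip_force: 0.2
```

Call:
jog_arm:
  motion: [0,-0.06,0,0,0,0,1,0,-0.06,0,0,0,0,1]

```text
time: 22.62
position: [0.4978, 0.0846, 0.0866]
tool_rot: [0.003, 1.0, 0.0, -0.001]
ft_force: [0.1, 1.9, -0.5]
grip_width: 0.0003
grip_force: 1.0
```

Call:
jog_arm:
  motion: [0,-0.06,0,0,0,0,1]

```text
time: 22.75
position: [0.4978, 0.083, 0.0867]
tool_rot: [0.004, 1.0, 0.001, -0.0]
ft_force: [1.8, 11.7, 0.7]
grip_width: 0.0002
grip_force: 5.5
```

Call:
jog_arm:
  motion: [0,-0.05,0,0,0,0,1]

```text
time: 22.88
position: [0.4978, 0.0827, 0.0867]
tool_rot: [0.005, 1.0, 0.002, -0.0]
ft_force: [1.1, 18.1, 0.5]
grip_width: 0.0006
grip_force: 8.9
```

Call:
jog_arm:
  motion: [0,0,0,0,0,0,1,0,0,0,0,0,0,1,0,0.2,0,0,0,0,1,0,0.4,0,0,0,0,1,0,0,-0.5,0,0,0,1,0,0,-1,0,0,0,1,0,0,-1,0,0,0,1,0,0,0,0,0,0,1]

```text
time: 23.88
position: [0.5004, 0.1046, 0.1896]
tool_rot: [0.003, 1.0, -0.0, 0.003]
ft_force: [-0.0, -0.2, -0.4]
grip_width: 0.0003
grip_force: 0.0
```

Run:
```python
from h import *
im=robot.camera("top"); cv2.imwrite("pics/t2.png",cv2.resize(im[130:270,250:450],None,fx=4,fy=4,interpolation=cv2.INTER_CUBIC))
```

```text
(no output)
```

View pics/t2.png

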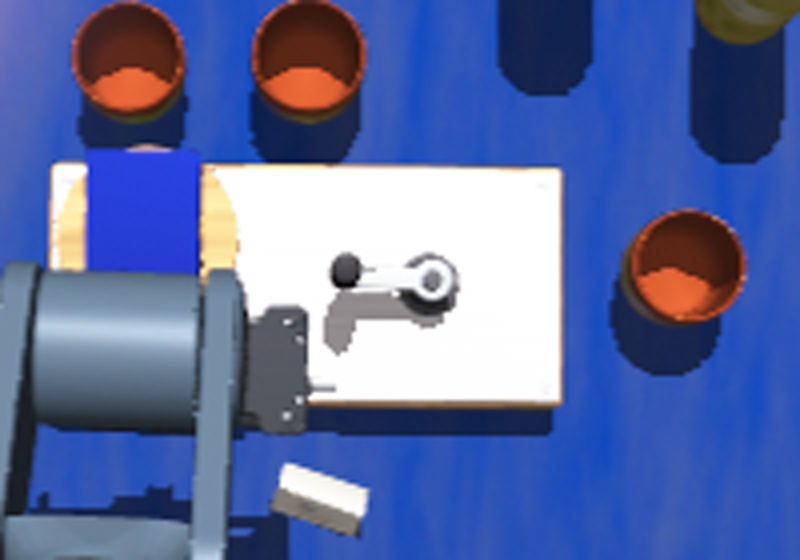

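The top view shows the crank pointing along +y (knob at 346,271, hub at 432,279). The bolt rod sticks out past its keeper at (320,387), and the cups and card have not moved.

```bash
python3 -c "
from rig import robot
print(robot.hand_in())"
```

```text
the job is handed in; nothing more can be done
None
```

I wound the crank two turns past the catch (caught at about 83°, stopped at about 83.5° two turns on) and slid the lock bolt to its stop. The gripper is clear of everything, and the job was handed in at about 24 s; no verdict came back.

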